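# Show the label of the notched resin sample plate under the bench magnifier

## Robot

A 7-joint arm with a two-finger parallel gripper is mounted at the origin on the work surface. World frame = base frame: x ahead of the robot, y to its left, z up, the work surface at z = 0. Lengths are in m, angles in degrees, forces in N, time in s.
With the tool pointing down it reaches from about 0.35 to 0.9 m from the base axis. Payload 19.9 kg.
Tool frame: the origin (TCP) lies between the finger pads, 19 mm behind the fingertips; this is the grasp point; z points along the fingers, y is the line along which they close (so a half turn about z gives the same grasp; the last joint's range is limited). The gripper opens to 94 mm and grips with 3 to 60 N. Pads are 16 mm wide; open, the fingers measure 119 mm over their backs; the gripper's body (75 mm by 177 mm) begins 78 mm behind the grasp point.
Start: joints at [-70.502, 23.915, -0.59, 92.452, 0.269, 63.638, -3.037], TCP at [0.233, 0.58, 0.224] pointing down, gripper open.
Joint ranges: [-161.28, 161.28], [-22.2, 115.67], [-73.04, 71.86], [3.21, 147.25], [-68.34, 248.33], [10.77, 114.83], [-161.83, 161.83]. Speed limits (degrees/s): [108.29, 108.29, 136.94, 136.94, 172.46, 172.46, 172.46].

## Interface

Orientations are given as a 3x3 rotation matrix whose columns are the frame's x, y, z axes.
In Python, from station import * gives the robot as it stands.
- The arm moves only by the tool jog_arm, never from a script. Its argument "motion" is text: rows parted by semicolons, each of 5 numbers parted by spaces: the shift along the tool's x, y, z in mm, then the turn about the tool's z in rad, then the closure, from 0 (fully open) to 1 (shut). A call has 1 to 12 rows; each row is the pose to reach, as a shift and turn from the pose commanded when the call began, along the tool's axes at that moment; what a row does not reach only later rows make up. A row lasts 1/12 s, in which the tool goes at most 41.7 mm and 7.16 degrees, less where a joint would pass 70% of its speed; a pose out of reach is approached as far as the arm can. A call with a gripper value outside its range is refused whole. The fingers move at their own pace and stop on an object; "newtons" is the grip in N (left out, the last holds). Time passes only in rows, so rows that repeat a pose let the fingers close. It gives the time, the measured TCP pose, the force and the opening at its end, in the units of the state.
- read_state(): the state, without advancing time (a new reading comes with each control period).
- capture(name): name is "side" or "top"; returns (picture, depth): 480x640x3 uint8, red, green, blue; 480x640 float32, m along the optical axis (not along the pixel's ray), 0 where there is no reading.
- get_calibration(name): a dict with "intrinsics" (3x3 intrinsics, pixels), "k1" (the pictures are not rectified: a ray, as slopes to the right and down, at radius r is drawn at 1 + k1 r^2 times it, then the intrinsics apply), "R" (3x3) and "t" (3): a world point X has camera coordinates R X + t. Camera axes: x right, y down, z forward; pixel columns grow to the right and rows downward; lengths in m; the calibration is good to about 2 mm. A picture is of the moment at which its call begins. get_calibration takes no time and is no camera call.
- sign_off(): hands the job in, once; it reports no verdict.
Trained networks look in the newest picture that a camera, given by its name, has taken for a name from the list of things; names that differ only in an ending like _2 or _b are one class to them, and where a whole thing is asked for, a point or a joint stands for the part that bears it (a point fixed in the world has none). Each returns a list of dicts, best first, with "conf" (0 to 1); they miss things now and then, are a little off and sometimes report something else, mostly with a low value. They report only what shows in the picture. A call takes as long as a camera call.
- find_in(camera, name): "location" ([column, row] in pixels, amid what is visible of it).
The state is a dict: "time": time; "joint_pos": joint angles; "joint_velocities": joint speeds; "joint_torque": joint torques, N m; "eef_pos": TCP position; "tool_rot": TCP orientation; "contact_force": force on the tool from outside, world axes, zero at the start; "moment": the same for the moment, N m; "width": finger opening in m.
Only numpy, scipy, OpenCV 4.12 (cv2) and the standard library are available. Lean on these libraries where they do the work, as an engineer would, in place of code of your own. Each camera call takes 0.05 s, during which the arm holds its last target. There are 200 camera calls.

## Task

One of the three resin sample plates on the drying stand has a frosted label end with a small notch cut in its corner; the other two are plain blanks and stay hanging where they are. Lift the notched plate up and off its hook by its clear part and show me its label under the bench magnifier: plate level, label face up, the middle of the frosted end right under the middle of the lens and about 20 cm below it, your fingers clear of the frosted end. Disturb nothing else on the bench, and finish still holding the plate there, steady; do not put it down.

Things in the scene. Friction and masses are not known exactly. Their poses are not given: they have to be found in the camera images.
- plate: notched sample plate, translucent pink resin, 100 x 36 x 5 mm, about 22 g, hanging freely, label face away from the cross bar. Origin at its centre; z along its length towards the hanging slot (up while hanging), y across its width, x through its thickness. Frosted (milky) from z = -50 to -24 mm, the rest clear; the label (three pencil lines) is on the -x face of the frosted end only
- notch (a point): middle of the 8 x 8 mm notch cut out of the frosted end's corner, at y = 14, z = -46 mm in the plate's frame: with the plate hanging and you facing its label, it is at the lower left
- slot (a point): top edge of the plate's hanging slot, resting on the hook rod: at z = 44 mm in the plate's frame. The slot is 12 mm wide and reaches down to z = 22 mm
- hook1 (a point): middle hook of the stand, on the rod's axis where the plate hangs, 215 mm above the table. Each hook is a 5 mm rod running level from the cross bar towards the stand's -x; 9 mm beyond this point its tip turns up, to 7 mm above the rod's top and 15 mm out. To take a plate off, raise it 8 to 14 mm, then draw it off towards the stand's -x by 25 mm or more
- label (a point): centre of the frosted label face, on the surface: at x = -2.5, y = 0, z = -37 mm in the plate's frame. Its own z axis points straight out of the label face (the plate's -x), its x axis towards the hanging slot
- blank1: blank sample plate, same size, slot, resin and axes as the notched one, but clear all over and without a notch; hangs on another hook and stays there
- blank2: second blank sample plate, as blank1
- stand: fixed steel drying stand. Origin on the table under the middle hook; x points from the hook tips to the cross bar, y along the bar. Drip tray 14 mm high, 340 mm along y, x = -55 to 95 mm; two 10 mm posts at x = 65, y = +-155 mm; 10 mm cross bar between them, 215 mm up. Three hooks at y = -100, 0, 100 mm; one plate hangs on each at x = 0, which on which varies. Behind the plates is free for 55 mm
- lens (a point): middle of the underside of the magnifier's lens, 420 mm above the table. The round lens (130 mm) sits in a lamp ring of 190 mm outer diameter whose underside is at the same height. Its axis is vertical
- magnifier: fixed bench magnifier lamp. Origin on the table straight under the middle of the lens. Its round base (176 mm across, 32 mm high) is centred at x = 150, y = 190 mm in its frame, with an upright 20 mm post to 350 mm there; jointed arms from the post to the lamp ring run above 420 mm, on that side only
- cast: bystander: stone cast of a jaw with pink gum and teeth, 70 x 62 x 45 mm, origin under its middle
- bowl: bystander: dark rubber mixing bowl, 110 mm across, 62 mm high, origin under its middle
- wax_knife: bystander: wax knife lying flat, 174 mm long along its x axis, 13 mm high
- monomer: bystander: brown glass bottle, 60 mm across, 125 mm high, origin under its middle
- brush_cup: bystander: white cup of brushes, 76 mm across, brushes to 200 mm height, origin under its middle
- plaster_knife: bystander: plaster knife with a wooden handle lying flat, 190 mm long along its x axis, 16 mm high

How it is judged (in metres and radians):
On the way:
1. the notched plate is off its hook and in the gripper (x of plate in the frame of stand below -0.03 m and contact force between plate and the fingers above 1 N and contact force between plate and stand below 0.1 N and height (world z) of plate above 0.06 m), for 0.2 s.
At the end, for the whole second after the job is handed in: notched plate held still in the fingers only, label up within 15 deg of level, label centre within 30 mm of the lens axis and 130 to 270 mm below the lens; TCP at most 10 mm past the plate middle towards the frosted end; blanks within 30 mm of their start, the rest within 40 mm (angle between label's own z axis and vertical below 0.26 rad and horizontal distance between label and lens below 0.03 m and height (world z) of label between 0.15 and 0.29 m and z of the grasp point in the frame of plate above -0.01 m and contact force between plate and the fingers above 1 N and contact force between plate and magnifier below 0.1 N and contact force between plate and stand below 0.1 N and linear speed of plate below 0.02 m/s and angular speed of plate below 0.2 rad/s and distance of each of blank1, blank2 from where it was at the start of the episode below 0.03 m); the arm keeps its last pose, push and grip.
It fails at once if a blank plate is knocked off its hook (distance of any of blank1, blank2 from where it was at the start of the episode above 0.06 m).
It fails at once if something else on the bench is pushed away or knocked over (distance of any of cast, bowl, wax_knife, monomer, brush_cup, plaster_knife from where it was at the start of the episode above 0.04 m).
It also fails if it takes over 42 s, if anything falls off the work surface, if the arm or the gripper's body presses on something with over 40 N, if the wrist force passes 120 N, or if a joint passes its speed limit or range.

## Working session

There is one attempt and no reset: what is moved stays moved. The work goes in short steps, Python scripts to look and compute and a tool call to move; the robot and the scene stay as the last step left them, time stands still between calls to the robot, and variables do not carry over. Pictures are saved under pics/ and viewed, on a budget of 10 in all, crops included, one or two more only if the job needs it, and the job is handed in when it is done.

Besides the shell and the picture viewer there is one more tool, called after "Request:" as a command line: name --argument value ..., lists and objects as JSON in quotes. jog_arm: Moves the arm, as the interface text tells. Its arguments: {"type":"object","properties":{"motion":{"type":"string"},"newtons":{"type":"number"}},"required":["motion"]}

```bash
mkdir -p pics; ls; cat > h.py <<'E'
from station import *
import numpy as np, cv2
def snap(n,f=None):
    p,d=capture(n)
    if f: cv2.imwrite('pics/'+f,p[:,:,::-1])
    return p,d
def ray(n,uv):
    c=get_calibration(n);K=np.array(c['intrinsics'],float);k=c['k1']
    s=cv2.undistortPoints(np.array([[uv]],float),K,np.array([k,0,0,0.]))[0,0]
    R=np.array(c['R']);t=np.array(c['t']);o=-R.T@t
    return o,R.T@np.array([s[0],s[1],1])
def at_depth(n,uv,z): o,d=ray(n,uv);return o+z*d
def at_h(n,uv,h): o,d=ray(n,uv);return o+(h-o[2])/d[2]*d
def proj(n,X):
    c=get_calibration(n);x=np.array(c['R'])@X+np.array(c['t']);s=x[:2]/x[2];s=s*(1+c['k1']*s@s)
    K=np.array(c['intrinsics']);return K[:2,:2]@s+K[:2,2]
E
python3 - <<'E'
from h import *
np.set_printoptions(precision=4,suppress=True)
for n in('side','top'):
    p,d=snap(n,n+'0.png')
    c=get_calibration(n);print(n,-np.array(c['R']).T@c['t'],np.array(c['R'])[2])
    for o in['plate','notch','slot','hook1','label','blank1','lens','magnifier','stand','cast','bowl','monomer','brush_cup','wax_knife','plaster_knife']:
        try:
            for r in find_in(n,o)[:3]:
                u,v=r['location'];z=d[int(v),int(u)]
                print(o,round(r['conf'],2),np.round([u,v]),z,at_depth(n,(u,v),z))
        except Exception as e: print(o,e)
print(read_state())
E
```

```text
pics
side [0.392  0.9734 1.2626] [ 0.1028 -0.7156 -0.6909]
plate 0.69 [387. 391.] 1.4442437 [0.3724 0.1591 0.0127]
plate 0.56 [374. 220.] 1.628718 [ 0.4579 -0.2458  0.1778]
notch 0.87 [376. 219.] 1.6296135 [ 0.4531 -0.2478  0.1779]
notch 0.64 [309. 352.] 1.0008327 [0.5106 0.3861 0.44  ]
notch 0.57 [388. 389.] 1.4468793 [0.3719 0.1552 0.0128]
slot 0.81 [372. 222.] 1.6368377 [ 0.4633 -0.2457  0.1668]
hook1 0.91 [339. 250.] 1.7906263 [ 0.5538 -0.2903  0.0039]
label 0.9 [375. 219.] 1.6237366 [ 0.4546 -0.2429  0.1816]
label 0.39 [230. 331.] 1.5476651 [0.7754 0.0608 0.0248]
blank1 0.66 [301. 211.] 1.6467412 [ 0.6526 -0.2448  0.1797]
lens 0.67 [310. 353.] 1.0017331 [0.5091 0.3864 0.4381]
magnifier 0.66 [313. 354.] 1.0002699 [0.5039 0.3882 0.4376]
magnifier 0.5 [346. 196.] 1.9467266 [ 0.5658 -0.5194  0.017 ]
stand 0.55 [337. 252.] 1.7795566 [ 0.5588 -0.2781  0.008 ]
cast 0.73 [287. 392.] 1.4087807 [0.597  0.2173 0.0371]
bowl 0.89 [386. 390.] 1.4488908 [0.3745 0.1553 0.0102]
bowl 0.55 [374. 220.] 1.6251097 [ 0.4594 -0.2419  0.1792]
monomer 0.74 [372. 219.] 1.6279663 [ 0.4626 -0.2448  0.1786]

[... 1626 characters left out ...]
.5758489 [0.384  0.3551 0.0002]
plaster_knife 0.57 [442. 244.] 1.6014936 [ 0.5775 -0.5155  0.0109]
{'time': 1.6, 'joint_pos': array([-70.5016,  23.9134,  -0.5908,  92.4545,   0.2697,  63.6389,
        -3.035 ]), 'joint_velocities': array([-0.0091, -0.048 ,  0.1742,  0.0398, -0.0273,  0.0015,  0.0978]), 'joint_torque': array([ -0.0001, -85.1019,   0.6378, -42.6276,  -0.0489,   0.0137,
         0.    ]), 'eef_pos': array([0.2329, 0.58  , 0.2242]), 'tool_rot': array([[-0.928 ,  0.3726,  0.    ],
       [ 0.3726,  0.928 , -0.0001],
       [-0.    , -0.0001, -1.    ]]), 'contact_force': array([ 0.0365,  0.4505, -0.2755]), 'moment': array([-0.0271, -0.0285, -0.0475]), 'width': 0.09403289709231111}
```

View pics/side0.png

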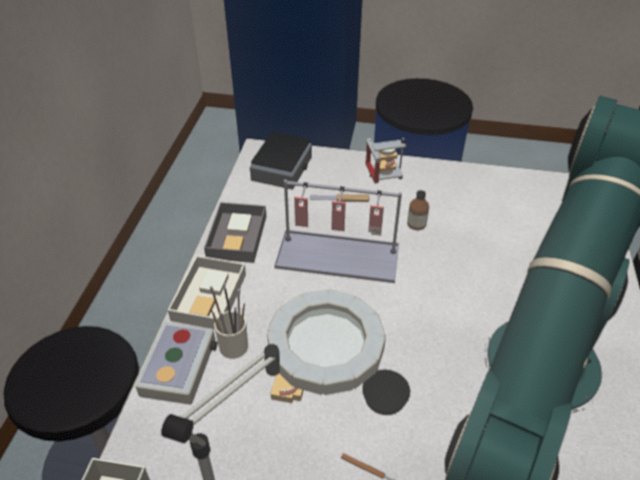

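View pics/top0.png

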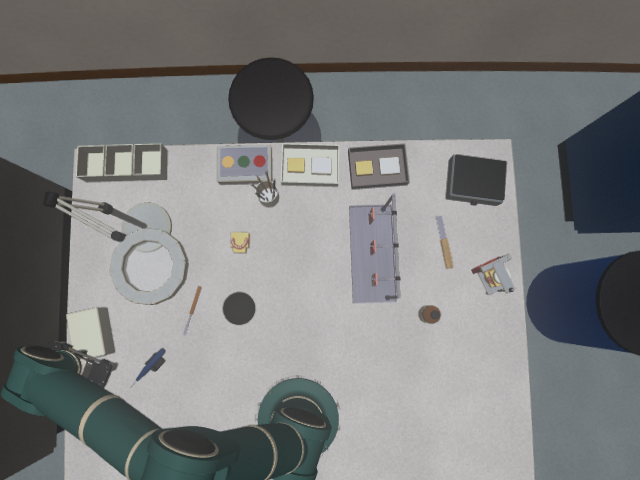

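```bash
python3 - <<'E'
from h import *
np.set_printoptions(precision=3,suppress=True,linewidth=150)
p,d=snap('top')
c=get_calibration('top')
print('k1',c['k1'])
print('lens by ring', at_h('top',(148,266),.43))
V,U=np.mgrid[300:480:4,0:200:4]
P=np.array([at_depth('top',(u,v),d[v,u]) for u,v in zip(U.ravel(),V.ravel())])
s=read_state()
rel=P-s['eef_pos'];q=rel@s['tool_rot']
m=(d[V,U].ravel()>0)&(np.hypot(rel[:,0],rel[:,1])<.16)&(rel[:,2]>-.1)
for a in P[m][np.argsort(P[m][:,2])][::6]: print(a, np.round(np.array(s['tool_rot']).T@(a-s['eef_pos']),3))
# ring mask
import collections
V,U=np.mgrid[200:330,90:210]
P=np.array([at_depth('top',(u,v),d[v,u]) for u,v in zip(U.ravel(),V.ravel())])
m=(P[:,2]>.40)&(P[:,2]<.5)
R=P[m];print(len(R),np.percentile(R[:,2],[5,50,95]),R.min(0),R.max(0))
im=p[190:320,340:420]; im=cv2.resize(im,None,fx=4,fy=4,interpolation=cv2.INTER_CUBIC)
ps,ds=snap('side'); im2=cv2.resize(ps[170:290,270:430],None,fx=3,fy=3,interpolation=cv2.INTER_CUBIC)
H=max(im.shape[0],im2.shape[0]);o=np.zeros((H,im.shape[1]+im2.shape[1],3),np.uint8)
o[:im.shape[0],:im.shape[1]]=im;o[:im2.shape[0],im.shape[1]:]=im2
o=np.clip(o*1.5,0,255).astype(np.uint8);cv2.imwrite('pics/z1.png',o[:,:,::-1])
E
```

```text
k1 -0.06293752769953506
lens by ring [0.489 0.356 0.43 ]
[0.208 0.524 0.217] [ 0.003 -0.061  0.007]
[0.265 0.584 0.316] [-0.028  0.016 -0.092]
[0.254 0.559 0.321] [-0.028 -0.012 -0.097]
[0.201 0.498 0.33 ] [-0.001 -0.088 -0.105]
[0.203 0.527 0.339] [ 0.008 -0.06  -0.115]
[0.224 0.504 0.342] [-0.02  -0.074 -0.118]
[0.235 0.514 0.343] [-0.026 -0.06  -0.119]
[0.224 0.514 0.345] [-0.017 -0.065 -0.12 ]
[0.246 0.546 0.348] [-0.025 -0.027 -0.124]
[0.215 0.543 0.351] [ 0.003 -0.041 -0.127]
[0.241 0.537 0.388] [-0.023 -0.037 -0.164]
[0.265 0.542 0.42 ] [-0.044 -0.024 -0.196]
[0.267 0.55  0.444] [-0.043 -0.015 -0.22 ]
[0.285 0.536 0.525] [-0.065 -0.021 -0.301]
[0.286 0.538 0.539] [-0.065 -0.019 -0.315]
[0.296 0.57  0.548] [-0.063  0.015 -0.324]
[0.297 0.605 0.554] [-0.051  0.047 -0.33 ]
[0.28  0.533 0.562] [-0.061 -0.026 -0.338]
[0.29  0.557 0.571] [-0.061 -0.001 -0.346]
[0.272 0.525 0.576] [-0.057 -0.036 -0.351]
[0.247 0.604 0.581] [-0.004  0.028 -0.357]
[0.213 0.611 0.583] [ 0.03   0.022 -0.359]
[0.274 0.594 0.585] [-0.033  0.028 -0.36 ]
[0.257 0.583 0.587] [-0.021  0.011 -0.362]
[0.197 0.61
[... 1106 characters left out ...]

[0.199 0.493 0.643] [-0.001 -0.094 -0.419]
[0.224 0.441 0.647] [-0.043 -0.133 -0.422]
[0.168 0.471 0.65 ] [ 0.019 -0.125 -0.426]
[0.217 0.446 0.653] [-0.035 -0.131 -0.428]
[0.217 0.427 0.657] [-0.043 -0.148 -0.433]
[0.21  0.433 0.66 ] [-0.034 -0.145 -0.436]
[0.187 0.447 0.665] [-0.007 -0.14  -0.44 ]
[0.189 0.435 0.67 ] [-0.013 -0.151 -0.446]Traceback (most recent call last):
  File "<stdin>", line 16, in <module>
  File "h.py", line 12, in at_depth
    def at_depth(n,uv,z): o,d=ray(n,uv);return o+z*d
                              ~~~^^^^^^
  File "h.py", line 8, in ray
    c=get_calibration(n);K=np.array(c['intrinsics'],float);k=c['k1']
ValueError: time passes only in moves, steps and waits
```

Request:
jog_arm --motion "0 0 -41 0 0; 0 0 -82 0 0; 0 0 -123 0 0; 0 0 -164 0 0; 0 0 -205 0 0; 0 0 -246 0 0; 0 0 -287 0 0; 0 0 -328 0 0; 0 0 -369 0 0; 0 0 -410 0 0; 0 0 -450 0 0; 0 0 -490 0 0"

```text
time: 2.65
eef_pos: [0.2282, 0.5653, 0.6621]
tool_rot: [[-0.927, 0.374, 0.019], [0.375, 0.926, 0.044], [-0.001, 0.048, -0.999]]
contact_force: [1.7, -1.3, -0.3]
width: 0.094
```

```bash
sed -i 's/^def ray/_g=get_calibration\n_C={}\ndef get_calibration(n):\n    if n not in _C:_C[n]=_g(n)\n    return _C[n]\ndef ray/' h.py
python3 - <<'E'
from h import *
np.set_printoptions(precision=4,suppress=True,linewidth=150)
s=read_state();print(s)
p,d=snap('top','top1.png');ps,ds=snap('side')
im=p[190:320,340:420]; im=cv2.resize(im,None,fx=4,fy=4,interpolation=cv2.INTER_CUBIC)
im2=cv2.resize(ps[170:290,270:430],None,fx=3,fy=3,interpolation=cv2.INTER_CUBIC)
H=max(im.shape[0],im2.shape[0]);o=np.zeros((H,im.shape[1]+im2.shape[1],3),np.uint8)
o[:im.shape[0],:im.shape[1]]=im;o[:im2.shape[0],im.shape[1]:]=im2
o=np.clip(o*1.5,0,255).astype(np.uint8);cv2.imwrite('pics/z1.png',o[:,:,::-1])
E
```

```text
{'time': 2.65, 'joint_pos': array([-77.9343,  20.868 ,  13.1722,  41.9824,  -5.1641, 114.7916,  -0.0049]), 'joint_velocities': array([ -1.8601, -12.8657,  -5.6619,   9.0551,   5.9093,   0.1975,  -3.0073]), 'joint_torque': array([ -4.4026, -67.1675,   5.5271, -43.6634,  -2.049 ,  -0.6446,   0.934 ]), 'eef_pos': array([0.2282, 0.5653, 0.6621]), 'tool_rot': array([[-0.9271,  0.3743,  0.0193],
       [ 0.3748,  0.9261,  0.0442],
       [-0.0014,  0.0482, -0.9988]]), 'contact_force': array([ 1.7368, -1.2763, -0.2728]), 'moment': array([-0.0147, -0.0061, -0.0407]), 'width': 0.09404828587617423}
```

View pics/z1.png

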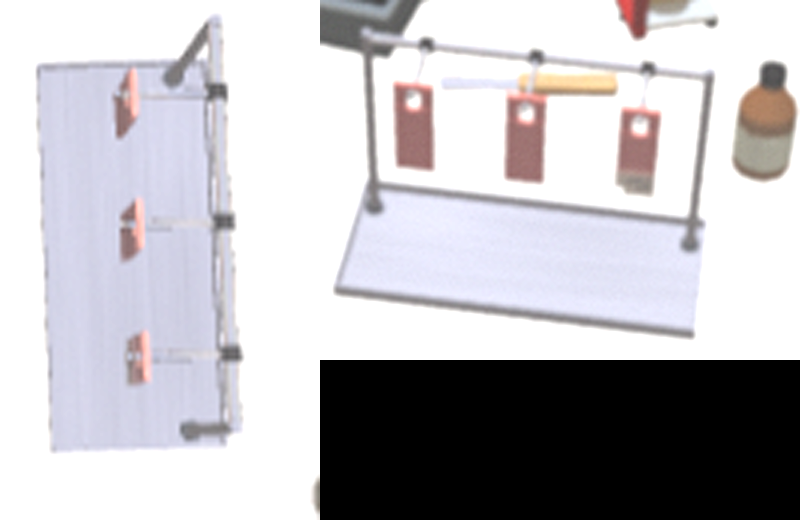

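Request:
jog_arm --motion "0 0 0 0 0; 0 0 -40 0 0; 0 0 -80 0 0; 0 0 -120 0 0; 0 0 -160 0 0; 0 0 -200 0 0; 0 0 -240 0 0"

```text
time: 3.33
eef_pos: [0.2115, 0.5268, 0.6955]
tool_rot: [[-0.928, 0.371, 0.034], [0.373, 0.924, 0.085], [0.0, 0.091, -0.996]]
contact_force: [0.7, -0.2, 0.1]
width: 0.0937
```

Request:
jog_arm --motion "0 0 40 0 0; 0 0 80 0 0; 0 0 120 0 0; 0 0 160 0 0; 0 0 200 0 0; 0 0 200 0 0; 0 0 200 0 0"

```text
time: 3.92
eef_pos: [0.2181, 0.544, 0.4965]
tool_rot: [[-0.928, 0.371, 0.034], [0.372, 0.924, 0.083], [-0.0, 0.09, -0.996]]
contact_force: [-0.5, -0.2, 1.3]
width: 0.0942
```

```bash
python3 - <<'E'
from h import *
s=read_state();print(s['joint_pos'],s['eef_pos'],s['tool_rot'])
E
```

```text
[-82.99832309  10.08663271  14.24893926  77.00569045  -2.38030682
  88.0644699   -0.95324939] [0.21814482 0.54401206 0.49650314] [[-9.28127351e-01  3.70750302e-01  3.35236268e-02]
 [ 3.72262807e-01  9.24392452e-01  8.31805061e-02]
 [-1.49789809e-04  8.96817022e-02 -9.95970466e-01]]
```

```bash
cat >> h.py <<'E'
def rows(P,R,wps,turn=0,step=40,clo=0):
    """world waypoints -> rows text (mm in tool axes), calls of 12"""
    R=np.array(R);pts=[];p=np.array(P,float)
    for w in wps:
        w=np.array(w,float);n=max(1,int(np.ceil(np.linalg.norm(w-p)*1000/step)))
        pts+=[p+(w-p)*(i+1)/n for i in range(n)];p=w
    for k in range(0,len(pts),12):
        b=np.array(P) if k==0 else pts[k-1]
        print('; '.join('%d %d %d 0 %g'%(*np.round(R.T@(q-b)*1000),clo) for q in pts[k:k+12]));print('->',pts[min(k+11,len(pts)-1)])
E
python3 - <<'E'
from h import *
s=read_state()
a=np.radians([60,45,30,15,0,-15,-30,-45,-60,-75,-90])
rows(s['eef_pos'],s['tool_rot'],[(.24,.47,.6)]+[(.45*np.cos(t),.45*np.sin(t),.62) for t in a])
E
```

```text
-12 -13 -27 0 0; -24 -26 -54 0 0; -36 -38 -81 0 0; -48 -51 -109 0 0; -53 -77 -118 0 0; -58 -103 -127 0 0; -64 -129 -136 0 0; -102 -140 -137 0 0; -139 -150 -137 0 0; -177 -161 -138 0 0; -211 -180 -140 0 0; -244 -200 -142 0 0
-> [0.36587364 0.25606602 0.62      ]
-34 -20 -2 0 0; -61 -48 -4 0 0; -88 -76 -7 0 0; -116 -104 -9 0 0; -135 -138 -12 0 0; -154 -172 -15 0 0; -173 -206 -18 0 0; -183 -243 -22 0 0; -193 -281 -25 0 0; -203 -319 -29 0 0; -202 -358 -32 0 0; -202 -397 -36 0 0
-> [ 0.4046965  -0.18882286  0.62      ]
0 -39 -4 0 0; 11 -77 -7 0 0; 22 -114 -10 0 0; 32 -152 -14 0 0; 52 -185 -17 0 0; 72 -219 -20 0 0; 92 -252 -23 0 0; 120 -280 -25 0 0; 148 -307 -28 0 0; 176 -334 -30 0 0; 210 -353 -32 0 0; 244 -372 -34 0 0
-> [ 0.03882286 -0.44488887  0.62      ]
34 -19 -2 0 0
-> [ 4.16333634e-17 -4.50000000e-01  6.20000000e-01]
```

Request:
jog_arm --motion "-12 -13 -27 0 0; -24 -26 -54 0 0; -36 -38 -81 0 0; -48 -51 -109 0 0; -53 -77 -118 0 0; -58 -103 -127 0 0; -64 -129 -136 0 0; -102 -140 -137 0 0; -139 -150 -137 0 0; -177 -161 -138 0 0; -211 -180 -140 0 0; -244 -200 -142 0 0"

```text
time: 4.92
eef_pos: [0.3671, 0.2545, 0.623]
tool_rot: [[-0.928, 0.371, 0.037], [0.373, 0.924, 0.089], [-0.001, 0.096, -0.995]]
contact_force: [0.4, 0.3, 0.8]
width: 0.0946
```

Request:
jog_arm --motion "-34 -20 -2 0 0; -61 -48 -4 0 0; -88 -76 -7 0 0; -116 -104 -9 0 0; -135 -138 -12 0 0; -154 -172 -15 0 0; -173 -206 -18 0 0; -183 -243 -22 0 0; -193 -281 -25 0 0; -203 -319 -29 0 0; -202 -358 -32 0 0; -202 -397 -36 0 0"

```text
time: 5.92
eef_pos: [0.4035, -0.1911, 0.6217]
tool_rot: [[-0.928, 0.372, 0.038], [0.374, 0.924, 0.086], [-0.003, 0.094, -0.996]]
contact_force: [1.4, -0.4, -0.1]
width: 0.094
```

```bash
python3 - <<'E'
from h import *
s=read_state();print(s['time'],s['joint_pos'].round(1),s['eef_pos'],s['tool_rot'])
E
```

```text
5.9167 [-48.3  -5.3  67.6  73.6  -0.5 108.   87.2] [ 0.403478   -0.19106438  0.62172039] [[-0.92756878  0.37170633  0.0380862 ]
 [ 0.37363793  0.92360058  0.08577105]
 [-0.00329479  0.093789   -0.99558664]]
```

Request:
jog_arm --motion "0 -39 -4 0.1 0; 11 -77 -7 0.2 0; 22 -114 -10 0.3 0; 32 -152 -14 0.4 0; 52 -185 -17 0.5 0; 72 -219 -20 0.6 0; 92 -252 -23 0.7 0; 120 -280 -25 0.8 0; 148 -307 -28 0.9 0; 176 -334 -30 1.0 0; 210 -353 -32 1.1 0; 244 -372 -34 1.19 0"

```text
time: 6.92
eef_pos: [0.0369, -0.4443, 0.6212]
tool_rot: [[0.005, 0.999, 0.035], [0.997, -0.008, 0.082], [0.083, 0.034, -0.996]]
contact_force: [-0.6, -0.9, 0.2]
width: 0.0939
```

```bash
python3 - <<'E'
from h import *
s=read_state();print(s['time'],s['joint_pos'].round(1),s['eef_pos'],s['tool_rot'].round(3))
E
```

```text
6.9167 [ 17.8   3.5  71.1  71.   -5.8 112.5  86.6] [ 0.03690346 -0.44434647  0.62121396] [[ 0.005  0.999  0.035]
 [ 0.997 -0.008  0.082]
 [ 0.083  0.034 -0.996]]
```

Request:
jog_arm --motion "0 0 -41 0 0; 0 0 -82 0 0; 0 0 -123 0 0"

```text
time: 7.17
eef_pos: [0.0363, -0.4433, 0.661]
tool_rot: [[0.003, 0.999, 0.038], [0.999, -0.004, 0.032], [0.032, 0.038, -0.999]]
contact_force: [-0.2, 0.1, -0.5]
width: 0.0942
```

Request:
jog_arm --motion "0 0 -41 0 0; 0 0 -82 0 0"

```text
time: 7.33
eef_pos: [0.036, -0.4415, 0.6792]
tool_rot: [[0.003, 0.999, 0.044], [1.0, -0.003, -0.009], [-0.009, 0.044, -0.999]]
contact_force: [-0.2, 0.6, 1.1]
width: 0.0943
```

Request:
jog_arm --motion "0 0 -41 0 0; 0 0 -82 0 0"

```text
time: 7.5
eef_pos: [0.0354, -0.4437, 0.6975]
tool_rot: [[0.003, 0.999, 0.051], [0.999, -0.001, -0.05], [-0.05, 0.051, -0.997]]
contact_force: [-0.3, -0.6, 0.7]
width: 0.0942
```

Request:
jog_arm --motion "0 0 -41 0 0; 0 0 -82 0 0"

```text
time: 7.67
eef_pos: [0.0345, -0.4533, 0.7144]
tool_rot: [[0.003, 0.998, 0.059], [0.996, 0.002, -0.09], [-0.09, 0.06, -0.994]]
contact_force: [0.5, 0.1, 0.5]
width: 0.0941
```

```bash
python3 - <<'E'
from h import *
s=read_state();print(s['time'],s['joint_pos'].round(1),s['eef_pos'],s['tool_rot'].round(3))
E
```

```text
7.6667 [ 16.6   2.   71.8  59.1  -5.7 114.8  85.7] [ 0.03450867 -0.45332915  0.7143576 ] [[ 0.003  0.998  0.059]
 [ 0.996  0.002 -0.09 ]
 [-0.09   0.06  -0.994]]
```

Request:
jog_arm --motion "0 -40 0 0 0; 0 -80 0 0 0; 0 -120 0 0 0; 0 -160 0 0 0; 0 -200 0 0 0; 0 -240 0 0 0"

```text
time: 8.17
eef_pos: [-0.1311, -0.4546, 0.7001]
tool_rot: [[0.007, 0.999, 0.054], [0.996, -0.003, -0.087], [-0.087, 0.054, -0.995]]
contact_force: [0.7, -0.9, -0.1]
width: 0.094
```

Request:
jog_arm --motion "-4 0 -41 0 0; -8 0 -82 0 0"

```text
time: 8.33
eef_pos: [-0.1323, -0.4576, 0.7017]
tool_rot: [[0.007, 0.999, 0.054], [0.996, -0.002, -0.088], [-0.088, 0.054, -0.995]]
contact_force: [-0.3, -0.6, -0.1]
width: 0.0942
```

Request:
jog_arm --motion "-4 0 -41 0 0; -8 0 -82 0 0"

```text
time: 8.5
eef_pos: [-0.133, -0.4592, 0.7058]
tool_rot: [[0.006, 0.999, 0.052], [0.995, -0.001, -0.095], [-0.095, 0.053, -0.994]]
contact_force: [-0.5, 0.4, -0.5]
width: 0.0938
```

Request:
jog_arm --motion "-6 0 -41 0 0; -12 0 -82 0 0"

```text
time: 8.67
eef_pos: [-0.1334, -0.4604, 0.7129]
tool_rot: [[0.006, 0.999, 0.048], [0.994, -0.001, -0.11], [-0.11, 0.049, -0.993]]
contact_force: [-0.1, -0.7, 0.1]
width: 0.0942
```

Request:
jog_arm --motion "-8 0 -40 0 0; -16 0 -80 0 0"

```text
time: 8.83
eef_pos: [-0.1331, -0.4626, 0.7267]
tool_rot: [[0.007, 0.999, 0.041], [0.99, -0.001, -0.14], [-0.14, 0.042, -0.989]]
contact_force: [-0.1, 0.4, -0.2]
width: 0.0939
```

```bash
python3 - <<'E'
from h import *
s=read_state();print(s['time'],s['joint_pos'].round(1),s['eef_pos'],s['tool_rot'].round(3))
E
```

```text
8.8333 [104.1   5.    1.4  52.9  -5.  114.8 102.8] [-0.13305045 -0.46264703  0.7267028 ] [[ 0.007  0.999  0.041]
 [ 0.99  -0.001 -0.14 ]
 [-0.14   0.042 -0.989]]
```

Request:
jog_arm --motion "-8 0 -40 0 0; -16 0 -80 0 0; -24 0 -120 0 0"

```text
time: 9.08
eef_pos: [-0.1316, -0.4628, 0.7495]
tool_rot: [[0.011, 1.0, 0.029], [0.982, -0.005, -0.189], [-0.189, 0.031, -0.982]]
contact_force: [-0.5, -0.3, -0.8]
width: 0.0939
```

Request:
jog_arm --motion "-9 0 -40 0 0; -18 0 -80 0 0; -27 0 -120 0 0"

```text
time: 9.33
eef_pos: [-0.1279, -0.4618, 0.7713]
tool_rot: [[0.01, 1.0, 0.019], [0.972, -0.006, -0.235], [-0.235, 0.021, -0.972]]
contact_force: [0.1, 0.6, -0.5]
width: 0.0937
```

Request:
jog_arm --motion "-11 0 -39 0 0; -22 0 -78 0 0; -33 0 -117 0 0"

```text
time: 9.58
eef_pos: [-0.1245, -0.4614, 0.7932]
tool_rot: [[0.011, 1.0, 0.009], [0.96, -0.008, -0.281], [-0.281, 0.012, -0.96]]
contact_force: [0.4, 0.4, -0.9]
width: 0.0938
```

Request:
jog_arm --motion "-12 0 -39 0 0; -24 0 -78 0 0; -36 0 -117 0 0"

```text
time: 9.83
eef_pos: [-0.1207, -0.4591, 0.8151]
tool_rot: [[0.012, 1.0, -0.001], [0.945, -0.011, -0.326], [-0.326, 0.003, -0.945]]
contact_force: [-0.0, -0.1, -0.5]
width: 0.0941
```

Request:
jog_arm --motion "-14 0 -38 0 0; -28 0 -76 0 0; -42 0 -114 0 0"

```text
time: 10.08
eef_pos: [-0.1164, -0.4575, 0.8367]
tool_rot: [[0.012, 1.0, -0.01], [0.929, -0.015, -0.371], [-0.371, -0.005, -0.929]]
contact_force: [-0.6, -0.4, -0.5]
width: 0.0939
```

```bash
python3 - <<'E'
from h import *
s=read_state();print(s['time'],s['joint_pos'].round(1),s['eef_pos'],s['tool_rot'].round(3))
E
```

```text
10.0833 [101.    3.7   3.   40.1  -5.2 114.8 100. ] [-0.11639332 -0.45750212  0.8366842 ] [[ 0.012  1.    -0.01 ]
 [ 0.929 -0.015 -0.371]
 [-0.371 -0.005 -0.929]]
```

Request:
jog_arm --motion "0 35 0 0 0; 0 70 0 0 0; -15 85 -38 0 0; -30 85 -76 0 0; -45 85 -114 0 0"

```text
time: 10.5
eef_pos: [-0.0379, -0.4589, 0.8492]
tool_rot: [[0.011, 1.0, -0.01], [0.92, -0.014, -0.393], [-0.393, -0.005, -0.92]]
contact_force: [-0.1, 0.9, -0.1]
width: 0.0942
```

Request:
jog_arm --motion "-17 0 -37 0 0; -34 0 -74 0 0; -51 0 -111 0 0"

```text
time: 10.75
eef_pos: [-0.0378, -0.4592, 0.868]
tool_rot: [[0.011, 1.0, -0.012], [0.903, -0.015, -0.43], [-0.43, -0.006, -0.903]]
contact_force: [0.1, 0.4, 0.2]
width: 0.0941
```

Request:
jog_arm --motion "-19 0 -36 0 0; -38 0 -72 0 0; -57 0 -108 0 0"

```text
time: 11.0
eef_pos: [-0.036, -0.4593, 0.8888]
tool_rot: [[0.01, 1.0, -0.014], [0.881, -0.016, -0.473], [-0.473, -0.008, -0.881]]
contact_force: [0.1, 0.4, 0.1]
width: 0.0941
```

Request:
jog_arm --motion "-20 0 -35 0 0; -40 0 -70 0 0; -60 0 -105 0 0"

```text
time: 11.25
eef_pos: [-0.0354, -0.4575, 0.9087]
tool_rot: [[0.011, 1.0, -0.018], [0.858, -0.019, -0.514], [-0.514, -0.01, -0.858]]
contact_force: [-0.3, 0.0, -0.1]
width: 0.094
```

Request:
jog_arm --motion "-22 0 -34 0 0; -44 0 -68 0 0; -66 0 -102 0 0"

```text
time: 11.5
eef_pos: [-0.0335, -0.4559, 0.9279]
tool_rot: [[0.01, 1.0, -0.02], [0.833, -0.02, -0.553], [-0.553, -0.011, -0.833]]
contact_force: [0.3, 0.3, 0.3]
width: 0.0943
```

```bash
python3 - <<'E'
from h import *
s=read_state();print(s['time'],s['joint_pos'].round(1),s['eef_pos'],s['tool_rot'].round(3))
E
```

```text
11.5 [ 60.5   4.1  37.3  28.3  -5.7 114.8  92.1] [-0.03353341 -0.45589635  0.92787876] [[ 0.01   1.    -0.02 ]
 [ 0.833 -0.02  -0.553]
 [-0.553 -0.011 -0.833]]
```

Request:
jog_arm --motion "-24 0 -33 0 0; -48 0 -66 0 0; -72 0 -99 0 0"

```text
time: 11.75
eef_pos: [-0.0315, -0.4543, 0.9462]
tool_rot: [[0.009, 1.0, -0.022], [0.808, -0.02, -0.589], [-0.59, -0.013, -0.808]]
contact_force: [-0.1, -0.0, -0.7]
width: 0.0938
```

Request:
jog_arm --motion "-25 0 -32 0 0; -50 0 -64 0 0; -75 0 -96 0 0"

```text
time: 12.0
eef_pos: [-0.0294, -0.451, 0.9639]
tool_rot: [[0.008, 1.0, -0.024], [0.781, -0.021, -0.624], [-0.625, -0.014, -0.781]]
contact_force: [-0.7, 0.0, -0.3]
width: 0.0941
```

Request:
jog_arm --motion "-27 0 -31 0 0; -54 0 -62 0 0; -81 0 -93 0 0"

```text
time: 12.25
eef_pos: [-0.0275, -0.4478, 0.9807]
tool_rot: [[0.007, 1.0, -0.025], [0.754, -0.022, -0.657], [-0.657, -0.015, -0.754]]
contact_force: [-0.8, -0.0, -0.3]
width: 0.094
```

Request:
jog_arm --motion "-28 0 -30 0 0; -56 0 -60 0 0; -84 0 -90 0 0"

```text
time: 12.5
eef_pos: [-0.0256, -0.4432, 0.9967]
tool_rot: [[0.006, 1.0, -0.027], [0.726, -0.023, -0.688], [-0.688, -0.016, -0.726]]
contact_force: [-0.2, -0.3, -0.2]
width: 0.0941
```

```bash
python3 - <<'E'
from h import *
s=read_state();print(s['time'],s['joint_pos'].round(1),s['eef_pos'],s['tool_rot'].round(3))
E
```

```text
12.5 [ 67.4   6.3  34.6  16.3 -10.1 114.8  91.6] [-0.02555033 -0.44322516  0.9967457 ] [[ 0.006  1.    -0.027]
 [ 0.726 -0.023 -0.688]
 [-0.688 -0.016 -0.726]]
```

```bash
python3 - <<'E'
from h import *
np.set_printoptions(precision=4,suppress=True,linewidth=150)
def cloud(n,r0,r1,c0,c1):
    p,d=snap(n,n+'2.png');V,U=np.mgrid[r0:r1,c0:c1];V=V.ravel();U=U.ravel()
    c=get_calibration(n)
    s=cv2.undistortPoints(np.stack([U,V],1).astype(float)[:,None],np.array(c['intrinsics'],float),np.array([c['k1'],0,0,0.]))[:,0]
    z=d[V,U];X=np.c_[s*z[:,None],z];R=np.array(c['R']);return (X-np.array(c['t']))@R,p[V,U].astype(int),U,V
for n,b in(('side',(180,250,280,410)),('top',(190,315,345,405))):
    X,C,U,V=cloud(n,*b)
    pk=(C[:,0]>C[:,1]+22)&(X[:,2]>.1)&(X[:,2]<.24)
    print(n,'pink',pk.sum())
    for x0 in(.45,.55,.65):
        m=pk&(abs(X[:,0]-x0)<.045)
        q=X[m]
        if len(q)>5: print(x0,len(q),'min',np.percentile(q,4,0),'max',np.percentile(q,96,0),'med',np.median(q,0), 'px',U[m].min(),U[m].max(),V[m].min(),V[m].max())
    bar=(X[:,2]>.2)&(X[:,2]<.235)&(X[:,1]<-.285)&(X[:,1]>-.36)
    q=X[bar];print('bar',len(q))
    if len(q)>10: print(np.polyfit(q[:,0],q[:,1],1),np.median(q,0),q.min(0),q.max(0))
    tr=(X[:,2]>.005)&(X[:,2]<.025)&(abs(C[:,2]-C[:,0])>8)
    q=X[tr];print('tray',len(q),cv2.minAreaRect((q[:,:2]*1000).astype(np.float32)) if len(q) else 0)
for n in('lens',):
    for c in('top','side'): print(c,[(r['conf'],at_h(c,r['location'],.43)) for r in find_in(c,n)])
E
```

```text
side pink 841
0.45 232 min [ 0.4403 -0.2534  0.1532] max [ 0.4691 -0.2433  0.2228] med [ 0.4549 -0.2482  0.1885] px 370 383 205 227
0.55 308 min [ 0.5398 -0.2524  0.1317] max [ 0.5684 -0.241   0.2233] med [ 0.5541 -0.2473  0.1759] px 332 345 200 229
0.65 301 min [ 0.6402 -0.2524  0.1297] max [ 0.669  -0.2418  0.2235] med [ 0.6544 -0.2465  0.1748] px 294 307 196 225
bar 523
[ 0.0068 -0.3139] [ 0.5536 -0.3109  0.2177] [ 0.3958 -0.3226  0.2001] [ 0.7137 -0.286   0.2276]
tray 611 ((559.3394165039062, -447.41656494140625), (382.5444030761719, 312.07501220703125), 10.483861923217773)
top pink 99
0.45 35 min [ 0.4378 -0.2544  0.1937] max [ 0.4699 -0.2488  0.2268] med [ 0.4528 -0.2501  0.2219] px 374 377 273 284
0.55 35 min [ 0.5359 -0.2536  0.1981] max [ 0.5695 -0.2483  0.2276] med [ 0.5517 -0.2502  0.2208] px 373 375 240 252
0.65 29 min [ 0.6347 -0.253   0.1939] max [ 0.6675 -0.2478  0.226 ] med [ 0.6502 -0.2492  0.2213] px 371 374 208 220
bar 404
[ 0.002  -0.3151] [ 0.5518 -0.3152  0.2182] [ 0.3972 -0.324   0.2007] [ 0.7109 -0.2854  0.2273]
tray 898 ((554.017333984375, -272.5350036621094), (336.7273864746094, 149.831787109375), 0.30401965975761414)
top [(0.91, array([0.5218, 0.3762, 0.43  ]))]
side [(0.9, array([0.5096, 0.38  , 0.43  ]))]
```

View pics/top2.png

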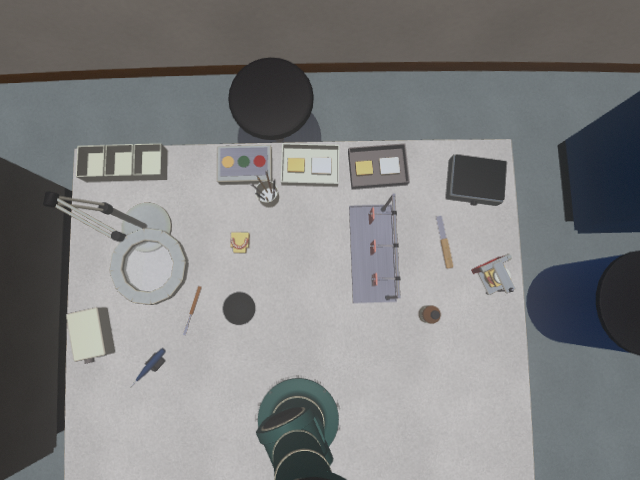

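```bash
python3 - <<'E'
from h import *
np.set_printoptions(precision=4,suppress=True,linewidth=150)
for n,b in(('top',(215,315,95,200)),('side',(280,400,255,395))):
    p,d=snap(n);r0,r1,c0,c1=b;V,U=np.mgrid[r0:r1,c0:c1];V=V.ravel();U=U.ravel();c=get_calibration(n)
    s=cv2.undistortPoints(np.stack([U,V],1).astype(float)[:,None],np.array(c['intrinsics'],float),np.array([c['k1'],0,0,0.]))[:,0]
    z=d[V,U];X=(np.c_[s*z[:,None],z]-np.array(c['t']))@np.array(c['R'])
    m=(X[:,2]>.41)&(X[:,2]<.465);q=X[m]
    e,r=cv2.minEnclosingCircle((q[:,:2]*1000).astype(np.float32))
    c0=np.median(q[:,:2],0)
    for _ in range(20):
        rr=np.hypot(*(q[:,:2]-c0).T);k=(rr<.098);
        th=np.arctan2(*(q[k,:2]-c0).T[::-1]);bn=np.digitize(th,np.linspace(-np.pi,np.pi,37))
        cen=[q[k][bn==i][np.argmax(rr[k][bn==i]),:2] for i in range(1,37) if (bn==i).any()]
        cen=np.array(cen);A=np.c_[2*cen,np.ones(len(cen))];sol=np.linalg.lstsq(A,(cen**2).sum(1),rcond=None)[0];c0=sol[:2]
    print(n,m.sum(),np.percentile(q[:,2],[2,50,98]),'encl',e,r,'fit',c0,np.sqrt(sol[2]+c0@c0), 'n',len(cen))
    inner=rr<.06; print('lens px',inner.sum(),np.median(q[inner],0) if inner.any() else '')
s=read_state();print(s['time'])
E
```

```text
top 4682 [0.4333 0.4491 0.4565] encl (491.3494567871094, 353.2600402832031) 100.94352722167969 fit [0.4875 0.35  ] 0.09555542204673251 n 36
lens px 1711 [0.4875 0.35   0.4387]
side 9658 [0.4288 0.4492 0.4563] encl (494.1757507324219, 359.84759521484375) 105.33071899414062 fit [0.4879 0.3542] 0.09610044162657617 n 36
lens px 3200 [0.4882 0.3545 0.4398]
12.8
```

```bash
python3 - <<'E'
from h import *
s=read_state()
rows(s['eef_pos'],s['tool_rot'],[(.3,-.4,.8),(.458,-.16,.5),(.458,-.16,.277)],step=38)
E
```

```text
15 30 9 0 0; 31 59 19 0 0; 46 89 28 0 0; 61 119 38 0 0; 76 149 47 0 0; 92 178 57 0 0; 107 208 66 0 0; 122 238 76 0 0; 138 268 85 0 0; 153 297 95 0 0; 168 327 104 0 0; 203 341 109 0 0
-> [ 0.31436364 -0.37818182  0.77272727]
35 14 4 0 0; 69 29 9 0 0; 104 43 13 0 0; 139 57 18 0 0; 173 72 22 0 0; 208 86 27 0 0; 243 100 31 0 0; 277 114 36 0 0; 312 129 40 0 0; 347 143 45 0 0; 372 144 72 0 0; 398 144 98 0 0
-> [ 0.458      -0.16        0.42566667]
26 1 27 0 0; 51 1 54 0 0; 77 2 81 0 0; 102 2 108 0 0
-> [ 0.458 -0.16   0.277]
```

Request:
jog_arm --motion "15 30 9 0 0; 31 59 19 0 0; 46 89 28 0 0; 61 119 38 0 0; 76 149 47 0 0; 92 178 57 0 0; 107 208 66 0 0; 122 238 76 0 0; 138 268 85 0 0; 153 297 95 0 0; 168 327 104 0 0; 203 341 109 0 0"

```text
time: 13.8
eef_pos: [0.2988, -0.3889, 0.7885]
tool_rot: [[0.004, 1.0, -0.028], [0.726, -0.022, -0.687], [-0.687, -0.018, -0.726]]
contact_force: [1.3, -1.5, 0.6]
width: 0.0939
```

Request:
jog_arm --motion "35 14 4 0 0; 69 29 9 0 0; 104 43 13 0 0; 139 57 18 0 0; 173 72 22 0 0; 208 86 27 0 0; 243 100 31 0 0; 277 114 36 0 0; 312 129 40 0 0; 347 143 45 0 0; 347 143 45 0 0"

```text
time: 14.72
eef_pos: [0.4411, -0.1673, 0.5115]
tool_rot: [[-0.004, 1.0, -0.028], [0.727, -0.017, -0.687], [-0.687, -0.023, -0.726]]
contact_force: [-0.1, 0.8, -1.0]
width: 0.0938
```

```bash
python3 - <<'E'
from h import *
s=read_state();print(s['time'],s['joint_pos'].round(1),s['eef_pos'],s['tool_rot'].round(3))
rows(s['eef_pos'],s['tool_rot'],[(.458,-.16,.277)])
E
```

```text
14.7167 [ 16.9  -1.1 -26.3  97.2  41.9  93.4 -10.9] [ 0.44112486 -0.16726876  0.51152699] [[-0.004  1.    -0.028]
 [ 0.727 -0.017 -0.687]
 [-0.687 -0.023 -0.726]]
28 4 27 0 0; 55 7 55 0 0; 83 11 82 0 0; 111 15 110 0 0; 139 18 137 0 0; 166 22 165 0 0
-> [ 0.458 -0.16   0.277]
```

Request:
jog_arm --motion "28 4 27 0 0; 55 7 55 0 0; 83 11 82 0 0; 111 15 110 0 0; 139 18 137 0 0; 166 22 165 0 0; 166 22 165 0 0; 166 22 165 0 0"

```text
time: 15.38
eef_pos: [0.458, -0.1643, 0.2825]
tool_rot: [[0.002, 1.0, -0.029], [0.726, -0.021, -0.688], [-0.688, -0.019, -0.726]]
contact_force: [0.4, 0.8, 0.7]
width: 0.094
```

```bash
python3 - <<'E'
from h import *
s=read_state();print(s['time'],s['joint_pos'].round(1),s['eef_pos'],s['tool_rot'].round(3))
rows(s['eef_pos'],s['tool_rot'],[(.4543,-.25,.182)],step=20)
p,d=snap('side');q,e=snap('top')
o=np.hstack([cv2.resize(p[150:290,250:450],(400,280)),cv2.resize(q[170:310,290:490],(400,280))]);cv2.imwrite('pics/s3.png',o[:,:,::-1])
E
```

```text
15.3833 [ 14.5  11.5 -27.4 114.8  48.6  76.4 -35.2] [ 0.45795953 -0.16427951  0.28254491] [[ 0.002  1.    -0.029]
 [ 0.726 -0.021 -0.688]
 [-0.688 -0.019 -0.726]]
1 0 19 0 0; 2 0 38 0 0; 3 0 57 0 0; 4 0 75 0 0; 5 0 94 0 0; 6 0 113 0 0; 7 0 132 0 0
-> [ 0.4543 -0.25    0.182 ]
```

View pics/s3.png

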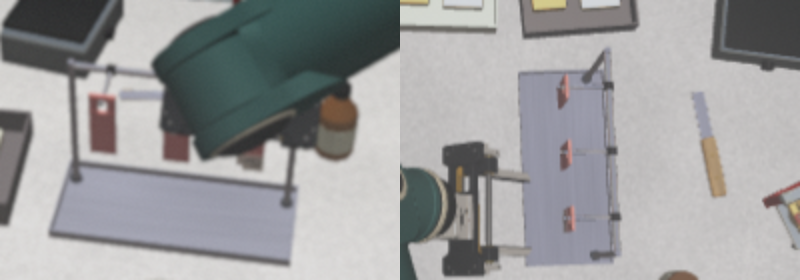

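Request:
jog_arm --motion "1 0 25 0 0; 2 0 50 0 0; 4 0 75 0 0; 5 0 100 0 0; 6 0 118 0 0; 7 0 128 0 0; 7 0 132 0 0; 7 0 132 0 0; 7 0 132 0 0"

```text
time: 16.23
eef_pos: [0.4558, -0.2494, 0.1836]
tool_rot: [[0.006, 1.0, -0.025], [0.726, -0.021, -0.688], [-0.688, -0.014, -0.726]]
contact_force: [0.7, 0.5, 0.2]
width: 0.0939
```

```bash
python3 - <<'E'
from h import *
s=read_state();print(s['time'],s['joint_pos'].round(1),s['eef_pos'],s['contact_force'])
q,e=snap('top');cv2.imwrite('pics/s4.png',cv2.resize(q[210:310,320:430],None,fx=5,fy=5)[:,:,::-1])
E
```

```text
16.2333 [ 19.4  19.4 -22.  120.3  59.6  63.5 -41.7] [ 0.45578951 -0.24938084  0.18358713] [0.70611863 0.51381543 0.18199012]
```

View pics/s4.png

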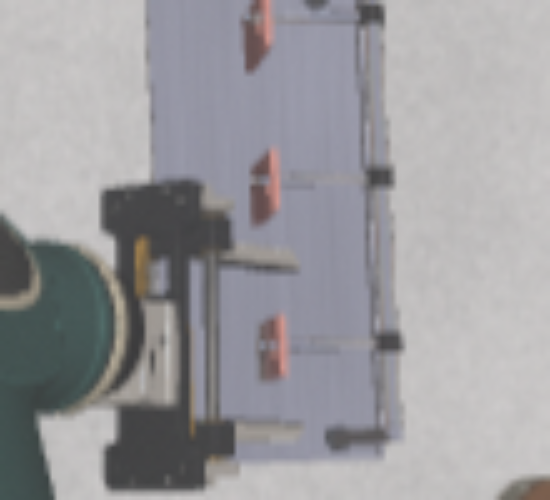

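Request:
jog_arm --motion "0 0 0 0 0.5; 0 0 0 0 0.55; 0 0 0 0 0.6; 0 0 0 0 0.65; 0 0 0 0 0.75; 0 0 0 0 0.75; 0 0 0 0 0.75; 0 0 0 0 0.75; 0 0 0 0 0.75; 0 0 0 0 0.75" --newtons 12

```text
time: 17.12
eef_pos: [0.4549, -0.2499, 0.1822]
tool_rot: [[0.005, 1.0, -0.026], [0.726, -0.022, -0.688], [-0.688, -0.016, -0.726]]
contact_force: [-0.7, -0.2, -0.4]
width: 0.036
```

Request:
jog_arm --motion "0 0 0 0 1; -3 0 -3 0 1; -6 0 -6 0 1; -8 0 -8 0 1; -8 0 -8 0 1; -8 0 -8 0 1" --newtons 20

```text
time: 17.62
eef_pos: [0.4552, -0.2502, 0.1938]
tool_rot: [[0.005, 1.0, -0.026], [0.726, -0.022, -0.688], [-0.688, -0.015, -0.726]]
contact_force: [-0.1, -0.8, 0.3]
width: 0.0358
```

```bash
python3 - <<'E'
from h import *
s=read_state();print(s['time'],s['joint_pos'].round(1),s['eef_pos'],s['contact_force'],s['width'])
q,e=snap('side');cv2.imwrite('pics/s5.png',cv2.resize(q[180:260,280:420],None,fx=5,fy=5)[:,:,::-1])
E
```

```text
17.6167 [ 19.7  18.3 -22.2 120.   58.7  64.  -40.1] [ 0.45521843 -0.25017285  0.19382572] [-0.12984124 -0.76237147  0.28191896] 0.035821264988205086
```

View pics/s5.png

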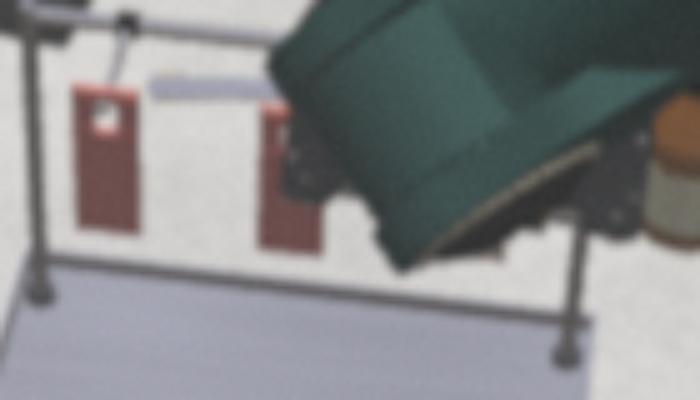

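Request:
jog_arm --motion "7 0 -7 0 1; 15 0 -14 0 1; 22 -1 -21 0 1; 29 -1 -28 0 1; 36 -1 -34 0 1; 44 -1 -41 0 1; 51 -1 -48 0 1; 58 -1 -55 0 1; 58 -1 -55 0 1; 58 -1 -55 0 1"

```text
time: 18.5
eef_pos: [0.4561, -0.1698, 0.1936]
tool_rot: [[0.004, 1.0, -0.026], [0.726, -0.021, -0.688], [-0.688, -0.016, -0.726]]
contact_force: [-0.1, -0.6, 0.5]
width: 0.0358
```

```bash
python3 - <<'E'
from h import *
s=read_state();print(s['time'],s['joint_pos'].round(1),s['eef_pos'],s['contact_force'],s['width'])
q,e=snap('top');p,d=snap('side')
o=np.hstack([cv2.resize(p[150:290,250:450],(400,280)),cv2.resize(q[170:310,290:490],(400,280))]);cv2.imwrite('pics/s6.png',o[:,:,::-1])
rows(s['eef_pos'],s['tool_rot'],[(.45,-.1,.5),(.4,.2,.6),(.40,.45,.6)],step=36,clo=1)
E
```

```text
18.5 [ 13.1  19.  -26.1 119.6  54.5  70.  -45.9] [ 0.45607344 -0.1697587   0.19355361] [-0.12358383 -0.59199728  0.51248489] 0.03581145734921033
-18 -1 -30 0 1; -36 -3 -60 0 1; -53 -4 -90 0 1; -71 -5 -120 0 1; -89 -7 -150 0 1; -107 -8 -180 0 1; -125 -10 -210 0 1; -142 -11 -240 0 1; -160 -12 -270 0 1; -144 -19 -301 0 1; -127 -25 -332 0 1; -111 -32 -363 0 1
-> [4.33333333e-01 1.38777878e-17 5.33333333e-01]
17 -6 -31 0 1; 33 -13 -62 0 1; 50 -19 -93 0 1; 66 -26 -123 0 1; 83 -32 -154 0 1; 99 -39 -185 0 1; 125 -39 -210 0 1; 151 -40 -234 0 1; 177 -41 -259 0 1; 203 -42 -283 0 1; 229 -42 -308 0 1; 255 -43 -332 0 1
-> [0.4        0.41428571 0.6       ]
26 -1 -25 0 1
-> [0.4  0.45 0.6 ]
```

View pics/s6.png

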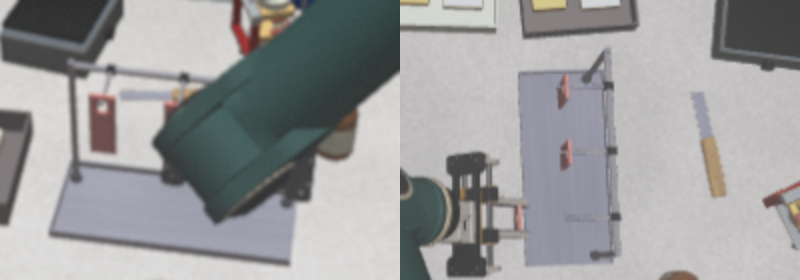

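```bash
python3 - <<'E'
from h import *
s=read_state()
rows(s['eef_pos'],s['tool_rot'],[(.35,-.1,.4),(.24,.1,.42),(.22,.4,.40)],step=30,clo=1)
E
```

```text
-10 -12 -22 0 1; -20 -25 -43 0 1; -30 -37 -65 0 1; -41 -49 -87 0 1; -51 -61 -109 0 1; -61 -74 -130 0 1; -71 -86 -152 0 1; -81 -98 -174 0 1; -91 -111 -195 0 1; -75 -125 -214 0 1; -59 -139 -233 0 1; -42 -154 -251 0 1
-> [ 0.30875 -0.025    0.4075 ]
16 -14 -19 0 1; 33 -29 -37 0 1; 49 -43 -56 0 1; 65 -57 -75 0 1; 82 -72 -93 0 1; 103 -74 -111 0 1; 124 -76 -128 0 1; 145 -79 -145 0 1; 166 -81 -163 0 1; 187 -84 -180 0 1; 208 -86 -198 0 1; 229 -88 -215 0 1
-> [0.22727273 0.29090909 0.40727273]
21 -2 -17 0 1; 42 -5 -35 0 1; 63 -7 -52 0 1; 84 -10 -70 0 1
-> [0.22 0.4  0.4 ]
```

Request:
jog_arm --motion "-10 -12 -22 0 1; -20 -25 -43 0 1; -30 -37 -65 0 1; -41 -49 -87 0 1; -51 -61 -109 0 1; -61 -74 -130 0 1; -71 -86 -152 0 1; -81 -98 -174 0 1; -91 -111 -195 0 1; -75 -125 -214 0 1; -59 -139 -233 0 1; -42 -154 -251 0 1"

```text
time: 19.6
eef_pos: [0.3074, -0.0243, 0.4077]
tool_rot: [[0.007, 1.0, -0.026], [0.726, -0.024, -0.688], [-0.688, -0.014, -0.726]]
contact_force: [0.5, 0.2, 0.4]
width: 0.0357
```

Request:
jog_arm --motion "16 -14 -19 0 1; 33 -29 -37 0 1; 49 -43 -56 0 1; 65 -57 -75 0 1; 82 -72 -93 0 1; 103 -74 -111 0 1; 124 -76 -128 0 1; 145 -79 -145 0 1; 166 -81 -163 0 1; 187 -84 -180 0 1; 208 -86 -198 0 1; 229 -88 -215 0 1"

```text
time: 20.6
eef_pos: [0.2318, 0.2468, 0.4088]
tool_rot: [[0.002, 0.999, -0.033], [0.726, -0.024, -0.687], [-0.688, -0.022, -0.726]]
contact_force: [0.1, 0.2, -0.3]
width: 0.0358
```

```bash
python3 - <<'E'
from h import *
s=read_state();print(s['time'],s['joint_pos'].round(1),s['eef_pos'],s['tool_rot'].round(3),s['width'])
rows(s['eef_pos'],s['tool_rot'],[(.22,.42,.37)],step=30,clo=1)
E
```

```text
20.6 [-30.4  11.9 -40.9  98.6  18.8 114.8 -73.2] [0.23175526 0.24684234 0.40884881] [[ 0.002  0.999 -0.033]
 [ 0.726 -0.024 -0.687]
 [-0.688 -0.022 -0.726]] 0.03580655539573454
25 -2 -15 0 1; 51 -5 -30 0 1; 76 -7 -45 0 1; 102 -10 -60 0 1; 127 -12 -75 0 1; 152 -15 -90 0 1
-> [0.22 0.42 0.37]
```

Request:
jog_arm --motion "20 0 21 0 1; 40 0 42 0 1; 60 0 63 0 1; 80 0 84 0 1; 98 0 104 0 1; 98 0 104 0 1"

```text
time: 21.1
eef_pos: [0.2279, 0.2445, 0.2633]
tool_rot: [[-0.0, 0.999, -0.034], [0.724, -0.024, -0.69], [-0.69, -0.025, -0.723]]
contact_force: [-0.5, 0.3, -1.1]
width: 0.0352
```

```bash
python3 - <<'E'
from h import *
s=read_state();print(s['time'],s['joint_pos'].round(1),s['eef_pos'],s['tool_rot'].round(3),s['width'])
rows(s['eef_pos'],s['tool_rot'],[(.24,.40,.25),(.36,.46,.25)],step=25,clo=1)
E
```

```text
21.1 [-32.5  20.8 -40.4 109.1  21.   99.3 -82.2] [0.22794289 0.24452893 0.26333093] [[-0.     0.999 -0.034]
 [ 0.724 -0.024 -0.69 ]
 [-0.69  -0.025 -0.723]] 0.035227166739594494
17 1 -14 0 1; 35 2 -28 0 1; 52 4 -42 0 1; 70 5 -56 0 1; 87 6 -70 0 1; 104 7 -84 0 1; 122 9 -98 0 1; 129 28 -106 0 1; 136 48 -113 0 1; 143 68 -121 0 1; 151 88 -128 0 1; 158 107 -136 0 1
-> [0.34 0.45 0.25]
7 20 -8 0 1
-> [0.36 0.46 0.25]
```

Request:
jog_arm --motion "17 1 -14 -0.1 1; 35 2 -28 -0.2 1; 52 4 -42 -0.3 1; 70 5 -56 -0.4 1; 87 6 -70 -0.5 1; 104 7 -84 -0.6 1; 122 9 -98 -0.7 1; 122 9 -98 -0.8 1"

```text
time: 21.77
eef_pos: [0.241, 0.4046, 0.2542]
tool_rot: [[-0.719, 0.694, -0.032], [0.521, 0.508, -0.686], [-0.459, -0.51, -0.727]]
contact_force: [-0.5, 0.2, -0.3]
width: 0.0358
```

```bash
python3 - <<'E'
from h import *
s=read_state();print(s['time'],s['joint_pos'].round(1),s['eef_pos'],s['tool_rot'].round(3),s['width'])
E
```

```text
21.7667 [-38.7  40.1 -48.7  87.3  27.4 110.4 -47.8] [0.24102864 0.40456566 0.25417139] [[-0.719  0.694 -0.032]
 [ 0.521  0.508 -0.686]
 [-0.459 -0.51  -0.727]] 0.035829192272183716
```

Request:
jog_arm --motion "0 0 0 -0.12 1; 0 0 0 -0.24 1; 0 0 0 -0.36 1; 0 0 0 -0.48 1; 0 0 0 -0.6 1; 0 0 0 -0.72 1; 0 0 0 -0.84 1; 0 0 0 -0.96 1; 0 0 0 -1.08 1; 0 0 0 -1.2 1; 0 0 0 -1.3 1; 0 0 0 -1.4 1"

```text
time: 22.77
eef_pos: [0.2413, 0.4019, 0.255]
tool_rot: [[-0.807, -0.59, -0.032], [-0.411, 0.599, -0.687], [0.424, -0.541, -0.726]]
contact_force: [-0.5, 0.0, -0.4]
width: 0.0362
```

Request:
jog_arm --motion "0 0 0 -0.12 1; 0 0 0 -0.24 1; 0 0 0 -0.36 1; 0 0 0 -0.48 1; 0 0 0 -0.6 1; 0 0 0 -0.72 1; 0 0 0 -0.83 1; 0 0 0 -0.92 1; 0 0 0 -0.92 1"

```text
time: 23.52
eef_pos: [0.2413, 0.402, 0.2549]
tool_rot: [[-0.02, -0.999, -0.032], [-0.726, 0.036, -0.687], [0.687, 0.009, -0.726]]
contact_force: [0.0, -0.3, 0.4]
width: 0.0358
```

```bash
python3 - <<'E'
from h import *
s=read_state();print(s['time'],s['joint_pos'].round(1),s['eef_pos'],s['tool_rot'].round(3),s['width'])
p,d=snap('side');q,e=snap('top')
o=np.hstack([cv2.resize(p[280:480,300:540],(400,333)),cv2.resize(q[220:420,80:320],(400,333))]);cv2.imwrite('pics/s7.png',o[:,:,::-1])
for z in (.25,.22,.20): rows(s['eef_pos'],s['tool_rot'],[(.49,.40,z)],step=20,clo=1)
E
```

```text
23.5167 [-32.   45.8 -61.6  87.4  32.4 114.5  78. ] [0.24127122 0.40196441 0.25486045] [[-0.02  -0.999 -0.032]
 [-0.726  0.036 -0.687]
 [ 0.687  0.009 -0.726]] 0.03581482671155317
-1 -19 0 0 1; -1 -38 0 0 1; -2 -57 -1 0 1; -2 -77 -1 0 1; -3 -96 -1 0 1; -3 -115 -1 0 1; -4 -134 -2 0 1; -4 -153 -2 0 1; -5 -172 -2 0 1; -5 -191 -2 0 1; -6 -210 -3 0 1; -6 -230 -3 0 1
-> [0.47086702 0.40015111 0.25037388]
-1 -19 0 0 1
-> [0.49 0.4  0.25]
-2 -19 1 0 1; -4 -38 3 0 1; -6 -57 4 0 1; -8 -77 6 0 1; -11 -96 7 0 1; -13 -115 9 0 1; -15 -134 10 0 1; -17 -153 12 0 1; -19 -172 13 0 1; -21 -192 14 0 1; -23 -211 16 0 1; -25 -230 17 0 1
-> [0.47086702 0.40015111 0.22268157]
-2 -19 1 0 1
-> [0.49 0.4  0.22]
-3 -19 3 0 1; -6 -38 5 0 1; -10 -57 8 0 1; -13 -77 10 0 1; -16 -96 13 0 1; -19 -115 15 0 1; -22 -134 18 0 1; -25 -153 21 0 1; -29 -172 23 0 1; -32 -192 26 0 1; -35 -211 28 0 1; -38 -230 31 0 1
-> [0.47086702 0.40015111 0.20422003]
-3 -19 3 0 1
-> [0.49 0.4  0.2 ]
```

View pics/s7.png

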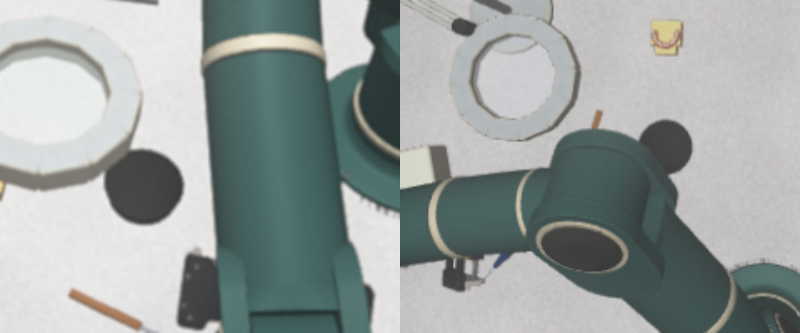

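Request:
jog_arm --motion "-10 -5 11 0 1; -20 -15 21 0 1; -30 -30 31 0 1; -34 -50 35 0 1; -37 -70 38 0 1; -38 -90 39 0 1; -38 -110 39 0 1; -38 -110 39 0 1"

```text
time: 24.28
eef_pos: [0.3542, 0.3971, 0.1966]
tool_rot: [[-0.029, -0.999, -0.034], [-0.724, 0.044, -0.688], [0.689, 0.005, -0.725]]
contact_force: [0.5, 0.2, 0.4]
width: 0.0357
```

```bash
cat > v.py <<'E'
from h import *
import sys
s=read_state();print(s['time'],s['joint_pos'].round(1),s['eef_pos'],s['tool_rot'].round(3),s['width'],s['contact_force'].round(1))
p,d=snap('side');q,e=snap('top')
# arm points (green) heights and distance from the lens axis, seen from top
V,U=np.mgrid[200:420:3,40:330:3];V=V.ravel();U=U.ravel();c=get_calibration('top')
t=cv2.undistortPoints(np.stack([U,V],1).astype(float)[:,None],np.array(c['intrinsics'],float),np.array([c['k1'],0,0,0.]))[:,0]
z=e[V,U];X=(np.c_[t*z[:,None],z]-np.array(c['t']))@np.array(c['R'])
m=(X[:,2]>.3)&(q[V,U][:,1].astype(int)>q[V,U][:,0]+15)
r=np.hypot(X[m,0]-.488,X[m,1]-.352)
for a in range(9,40,3):
    k=(r>a/100)&(r<(a+3)/100)
    if k.any(): i=X[m][k]; print(a,k.sum(),'zmin,max',i[:,2].min().round(3),i[:,2].max().round(3),i[i[:,2].argmin()].round(3))
o=np.hstack([cv2.resize(p[280:480,250:490],(400,333)),cv2.resize(q[220:420,80:320],(400,333))]);cv2.imwrite('pics/%s.png'%sys.argv[1],o[:,:,::-1])
E
python3 v.py s8
```

```text
24.2833 [-29.1  51.5 -55.2  82.   41.6 112.8  87.9] [0.35422133 0.39710746 0.19661496] [[-0.029 -0.999 -0.034]
 [-0.724  0.044 -0.688]
 [ 0.689  0.005 -0.725]] 0.03569753067702181 [0.5 0.2 0.4]
9 67 zmin,max 0.519 0.597 [0.406 0.436 0.519]
12 117 zmin,max 0.5 0.617 [0.407 0.475 0.5  ]
15 159 zmin,max 0.488 0.653 [0.407 0.511 0.488]
18 156 zmin,max 0.481 0.69 [0.415 0.53  0.481]
21 145 zmin,max 0.488 0.693 [0.394 0.563 0.488]
24 129 zmin,max 0.471 0.69 [0.394 0.595 0.471]
27 99 zmin,max 0.467 0.673 [0.387 0.605 0.467]
30 63 zmin,max 0.485 0.646 [0.315 0.6   0.485]
33 58 zmin,max 0.551 0.62 [0.208 0.141 0.551]
36 57 zmin,max 0.526 0.569 [0.176 0.119 0.526]
39 53 zmin,max 0.498 0.544 [0.15  0.11  0.498]
```

Request:
jog_arm --motion "2 -15 -2 0 1; 7 -30 -7 0 1; 12 -45 -12 0 1; 17 -60 -17 0 1; 21 -70 -21 0 1; 21 -70 -21 0 1"

```text
time: 24.88
eef_pos: [0.4213, 0.3949, 0.228]
tool_rot: [[-0.026, -0.999, -0.031], [-0.726, 0.04, -0.687], [0.687, 0.005, -0.726]]
contact_force: [-0.4, 0.2, 0.0]
width: 0.0357
```

```bash
python3 v.py s9
```

```text
24.8833 [-30.8  48.9 -46.7  74.8  41.9 113.9  99.3] [0.42131047 0.39494593 0.22800397] [[-0.026 -0.999 -0.031]
 [-0.726  0.04  -0.687]
 [ 0.687  0.005 -0.726]] 0.03573787859421485 [-0.4  0.2  0. ]
9 107 zmin,max 0.531 0.619 [0.448 0.461 0.531]
12 146 zmin,max 0.528 0.632 [0.449 0.491 0.528]
15 145 zmin,max 0.394 0.649 [0.472 0.529 0.394]
18 138 zmin,max 0.518 0.697 [0.45  0.533 0.518]
21 148 zmin,max 0.506 0.711 [0.365 0.537 0.506]
24 126 zmin,max 0.503 0.708 [0.437 0.594 0.503]
27 39 zmin,max 0.581 0.695 [0.321 0.115 0.581]
30 48 zmin,max 0.589 0.679 [0.327 0.094 0.589]
33 40 zmin,max 0.574 0.642 [0.255 0.084 0.574]
36 56 zmin,max 0.543 0.585 [0.173 0.13  0.543]
39 55 zmin,max 0.519 0.56 [0.148 0.107 0.519]
```

View pics/s9.png

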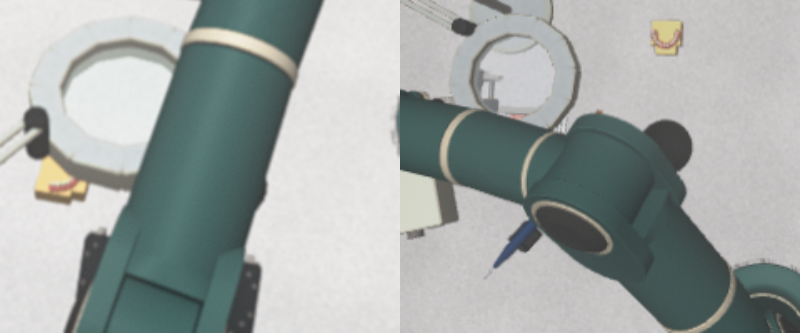

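```bash
python3 - <<'E'
from h import *
s=read_state();R0=np.array([[.005,1,-.026],[.726,-.022,-.688],[-.688,-.016,-.726]]);R=s['tool_rot']
v=R0.T@np.array([0,.0025,-.046]);off=R@v;n=R@(R0.T@np.array([0,1,0]))
lab=s['eef_pos']+off;print('label',lab,'off',off,'normal',n,np.degrees(np.arccos(n[2])))
tgt=np.array([.488,.353,.232])-off;print(tgt);rows(s['eef_pos'],R,[tgt],step=10,clo=1)
E
```

```text
label [0.41689021 0.34927142 0.22709833] off [-2.42356142e-03 -4.60188093e-02  2.54878419e-05] normal [ 0.02663909 -0.05487273  0.99859068] 3.0422416680032445
[0.49042356 0.39901881 0.23197451]
0 -9 -1 0 1; 0 -18 -2 0 1; 0 -27 -3 0 1; 0 -35 -4 0 1; -1 -44 -5 0 1; -1 -53 -6 0 1; -1 -62 -7 0 1; -1 -71 -8 0 1
-> [0.49042356 0.39901881 0.23197451]
```

Request:
jog_arm --motion "0 -9 -1 0 1; 0 -18 -2 0 1; 0 -27 -3 0 1; 0 -36 -4 0 1; 0 -36 -4 0 1"

```text
time: 25.4
eef_pos: [0.4581, 0.3961, 0.2301]
tool_rot: [[-0.025, -0.999, -0.032], [-0.726, 0.04, -0.687], [0.688, 0.006, -0.726]]
contact_force: [-0.1, -0.2, 0.0]
width: 0.0358
```

```bash
python3 v.py s10
```

```text
25.4 [-32.   49.6 -42.4  70.4  42.8 114.1 104.5] [0.45806792 0.3961032  0.23007409] [[-0.025 -0.999 -0.032]
 [-0.726  0.04  -0.687]
 [ 0.688  0.006 -0.726]] 0.03578542816294053 [-0.1 -0.2  0. ]
9 126 zmin,max 0.532 0.624 [0.469 0.461 0.532]
12 136 zmin,max 0.524 0.635 [0.477 0.473 0.524]
15 127 zmin,max 0.408 0.661 [0.494 0.515 0.408]
18 139 zmin,max 0.51 0.696 [0.393 0.528 0.51 ]
21 154 zmin,max 0.501 0.703 [0.393 0.54  0.501]
24 104 zmin,max 0.511 0.702 [0.423 0.588 0.511]
27 51 zmin,max 0.576 0.689 [0.321 0.122 0.576]
30 46 zmin,max 0.591 0.662 [0.277 0.101 0.591]
33 47 zmin,max 0.561 0.607 [0.196 0.146 0.561]
36 54 zmin,max 0.541 0.577 [0.173 0.13  0.541]
39 54 zmin,max 0.511 0.555 [0.199 0.052 0.511]
```

Heights unchanged; continue the last 33 mm.

Request:
jog_arm --motion "0 -9 -1 0 1; 0 -18 -2 0 1; 0 -27 -3 0 1; 0 -33 -3 0 1; 0 -33 -3 0 1; 0 -33 -3 0 1; 0 -33 -3 0 1"

```text
time: 26.08
eef_pos: [0.4889, 0.3975, 0.2321]
tool_rot: [[-0.023, -0.999, -0.031], [-0.726, 0.038, -0.687], [0.687, 0.007, -0.726]]
contact_force: [-0.4, -0.0, -0.9]
width: 0.0354
```

```bash
python3 v.py s11; python3 - <<'E'
from h import *
p,d=snap('side');q,e=snap('top')
o=np.hstack([cv2.resize(p[180:420,200:440],(400,400)),cv2.resize(q[200:330,90:220],(400,400))]);cv2.imwrite('pics/s12.png',o[:,:,::-1])
# pink pixels near the lens, ray cut at z=.232
for n,im in(('top',q),('side',p)):
    a=im.astype(int);m=(a[...,0]>a[...,1]+14)&(abs(a[...,1]-a[...,2])<40)
    v,u=np.nonzero(m);X=np.array([at_h(n,(i,j),.235) for i,j in zip(u,v)])
    k=np.hypot(X[:,0]-.488,X[:,1]-.36)<.09
    if k.any(): print(n,k.sum(),X[k].min(0),X[k].max(0))
E
```

```text
26.0833 [-33.2  50.5 -38.5  66.4  43.3 114.2 109. ] [0.48891837 0.39746976 0.23206949] [[-0.023 -0.999 -0.031]
 [-0.726  0.038 -0.687]
 [ 0.687  0.007 -0.726]] 0.03540255061620568 [-0.4 -0.  -0.9]
9 138 zmin,max 0.534 0.624 [0.489 0.454 0.534]
12 125 zmin,max 0.518 0.635 [0.506 0.499 0.518]
15 130 zmin,max 0.408 0.671 [0.534 0.524 0.408]
18 143 zmin,max 0.414 0.692 [0.533 0.529 0.414]
21 152 zmin,max 0.507 0.697 [0.422 0.561 0.507]
24 90 zmin,max 0.512 0.692 [0.509 0.591 0.512]
27 57 zmin,max 0.573 0.679 [0.321 0.13  0.573]
30 49 zmin,max 0.587 0.649 [0.27  0.108 0.587]
33 56 zmin,max 0.555 0.598 [0.246 0.087 0.555]
36 55 zmin,max 0.533 0.571 [0.171 0.138 0.533]
39 53 zmin,max 0.509 0.546 [0.198 0.059 0.509]
top 297 [0.46930141 0.36227202 0.235     ] [0.50946191 0.43746698 0.235     ]
side 86 [0.55384272 0.31860592 0.235     ] [0.5773145  0.35559241 0.235     ]
```

View pics/s12.png

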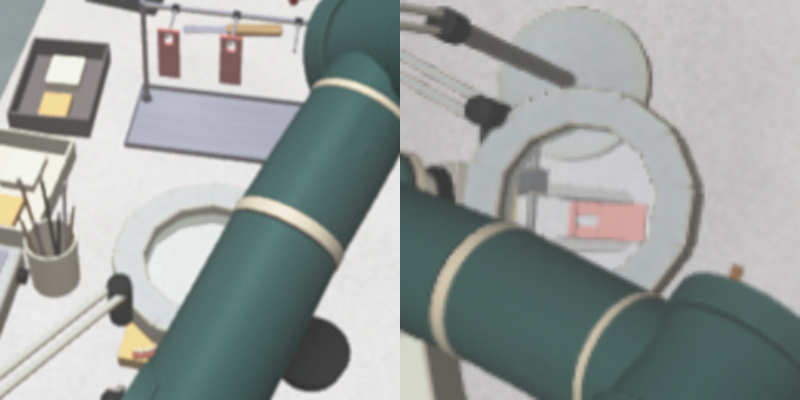

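```bash
python3 - <<'E'
from station import *
s=read_state();print(s['joint_velocities'].round(2),s['contact_force'],s['width'],s['time'])
print(sign_off())
E
```

```text
[ 0.09  0.03  0.08 -0.15  0.01 -0.05  0.1 ] [ 0.32590151 -0.60919183 -0.71646837] 0.03559267962800866 26.2833
the job is handed in; nothing more can be done
None
```

The job is handed in at 26.3 s of the 42 s allowed, with the arm holding the notched plate under the magnifier. It reported no verdict.

**How I did it:**
- The jog cannot tilt the tool directly. I tilted it to about 43° by pushing joint 6 gently against its range limit, high up and clear of everything.
- I gripped the plate by the edges of its clear part, about 8 mm above the middle, with 20 N.
- I raised it 12 mm, drew it 80 mm clear of the hook, then turned it half a turn about the tilted tool axis. That left it level with the label up, and I moved it under the lens.

**Last checks:**

| Check | Result |
|---|---|
| Label centre | about (0.488, 0.351, 0.232) m |
| Lens axis | about (0.488, 0.352) m |
| Distance below lens | about 19 cm |
| Label tilt from level | about 3° |
| Fingers | 36 mm opening, plate in hand, clear of the frosted end |
| Arm | still, force at noise level |

- The label position and tilt are worked out from the grasp, assuming the plate did not slip in the fingers. The plate's outline seen through the lens agreed to about 3 mm. I could not see the label face itself.
- Both blanks were hanging in place in the last picture. I saw nothing else moved, but the arm hid part of the bench.
- The lens detector disagreed with the lens position by 3–4 cm. I used the centre of the ring fitted from depth instead, on which both cameras agreed to about 4 mm.
- The forearm passes over the lamp ring with an estimated 3 to 4 cm to spare. Joint 6 ends close to its limit, at 114.2° of 114.83°.

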